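# Set the peak tell-tale of a spring pull gauge

## Task

Reset the spring pull gauge and set its peak tell-tale: first slide the loose tell-tale block back along the channel until it rests against the pull carriage, which stays home. Then pull the sprung carriage out by its upright handle, so that it pushes the tell-tale along until its black index lines up with the pointed marker, hold it there a moment, and ease the carriage fully home again without letting it snap back. Leave the tell-tale in the channel at the marker, let go of everything, and do not disturb the things lying about.

Things in the scene. Friction and masses are not known exactly. Their poses are not given: they have to be found in the camera images.
- gauge: Fixed pull gauge, base plate 175 x 320 x 10 mm. Origin on the worktop under the middle of its channel; its +x points to its back (robot's left), +y is the pull direction (towards the robot), z up; spring barrel at the far end (42 mm thick, top 55 mm above the worktop, y -0.104 to -0.154). Channel along y: floor 10 mm, walls to 30 mm above the worktop, 42 mm wide inside, end stop at y = +0.147.
- ledge (a point): Middle of the front lower edge of the ledge that roofs the gauge's back half (robot's left): 188 mm above the worktop, edge exactly above the channel's middle line, 320 mm long along y, reaching 120 mm to the back, with things on top. It bars a gripper pointing straight down: come from the front (robot's right), leaning 30 to 40 degrees, fingers pointing left and down.
- handle (a point): Grip point of the carriage's upright handle, 80 mm above the worktop on the channel's middle line, gauge y = -0.060 when home. Steel plate 12 mm thick along y, 24 mm along x, from the carriage's top (35 mm above the worktop) up to a rolled top 17 mm thick centred 100 mm above the worktop. The dark carriage is 50 mm long, 25 mm either side of the handle.
- pull (a joint): Travel of the pull carriage, m: 0 = fully home, up to 0.115 pulled along gauge +y. A spring draws it home with 3 N at 0 plus 60 N per m; damping 12 N s/m. Let go far out, it snaps back.
- telltale: Loose tell-tale block in the channel, 0.16 kg, 38 x 60 x 24 mm (60 along the channel), origin at the middle of its underside, 10 mm above the worktop, axes as the gauge's. Starts near the end stop, beyond the marker. The carriage only pushes it along +y; left there, it stays. Touching the carriage, its middle is 55 mm from the handle's (gauge y = -0.005 when home).
- fin (a point): Grip point of the tell-tale's upright fin, over the block's middle, 76 mm above the worktop. Fin 12 mm thick along gauge y, 24 mm along x, from the block's top (34 mm above the worktop) to 88 mm; plain flat top, shorter than the handle.
- index (a point): Tip of the tell-tale's thin black index tongue (4 mm wide along y) that sticks out over the front (robot's right) channel wall at the middle of the block's length, 34 mm above the worktop.
- marker: Small dark pointed marker (foot 16 x 24 mm, 24 mm high) fixed on the base plate in front of the channel, origin under its middle, axes as the gauge's. Its place along the channel differs every time; the index is lined up when it has the same gauge y.
- mark (a point): Upward tip of the marker, 34 mm above the worktop, about 8 mm in front of the index tip when lined up.
- scope: Bystander: black hand-held fibre scope, 198 mm long, lying on the worktop; leave it alone.
- tape_measure: Bystander: tape measure 93 x 105 x 57 mm lying on its side; leave it alone.
- screwdriver: Bystander: small screwdriver 115 mm long lying in front of the gauge; leave it alone.
Things that resemble listed ones, but are neither listed nor needed, are in the scene too. Of the things that look like the telltale, the larger one is meant.

How it is judged (in metres and radians):
On the way, in this order (a step that is already met when the one before it is completed fails the run):
1. the tell-tale lies in the channel against the home carriage (gap under 5 mm, carriage within 5 mm of home) (y of telltale in the frame of gauge below 0 m and value of joint pull below 0.005 m and z of telltale in the frame of gauge below 0.014 m and angle between telltale's own z axis and vertical below 0.1 rad), for 0.2 s.
2. the carriage is pulled out, touching the tell-tale (within 5 mm), with its index within 4 mm of the marker along the channel (y of index in the frame of marker between -0.004 and 0.004 m and value of joint pull above 0.02 m and horizontal distance between telltale and handle below 0.06 m and z of telltale in the frame of gauge below 0.014 m and angle between telltale's own z axis and vertical below 0.1 rad), for 0.3 s.
At the end, for the whole second after the job is handed in: The tell-tale lies seated in the channel, at rest, its index within 4 mm of the marker along the channel; the carriage is home (within 3 mm) and at rest (y of index in the frame of marker between -0.004 and 0.004 m and value of joint pull below 0.003 m and velocity of joint pull between -0.01 and 0.01 m/s and linear speed of telltale below 0.01 m/s and z of telltale in the frame of gauge between 0.006 and 0.014 m and angle between telltale's own z axis and vertical below 0.1 rad); the robot touches nothing.
It fails at once if the carriage snaps back (faster than 0.4 m/s) (velocity of joint pull below -0.4 m/s).
It fails at once if a bystander is moved more than 20 mm (distance of any of scope, tape_measure, screwdriver from where it was at the start of the episode above 0.02 m).
It also fails if it takes over 51 s, if anything falls off the work surface, if the arm or the gripper's body presses on something with over 40 N, if the wrist force passes 120 N, or if a joint passes its speed limit or range.

## Robot

A 6-joint arm with a two-finger parallel gripper is mounted at the origin on a cart in front of the work surface, level with it; the furniture and walls round the work are solid. World frame = base frame: x ahead of the robot, y to its left, z up, the work surface at z = 0. Lengths are in mm, angles in degrees, forces in N, time in s.
With the tool pointing down it reaches from about 300 to 850 mm from the base axis. Payload 4.2 kg.
Tool frame: the origin (TCP) lies on the centre line of the jaws, within the pads' length; the fingertips stand 14 mm ahead of it and the grasp point (between the pads) lies 5 mm behind it; z points along the fingers, y is the line along which they close (so a half turn about z gives the same grasp; the last joint's range is limited). The gripper opens to 91 mm and grips with 3 to 60 N. Pads are 32 mm wide; open, the fingers measure 118 mm over their backs; the gripper's body (76 mm by 178 mm) begins 60 mm behind the grasp point.
Start: joints at [73.797, 18.312, 89.639, -0, 72.044, -1.146], TCP at [149.378, 555.273, 227.976] pointing down, gripper open.
Joint ranges: [-177.97, 177.97], [-48.28, 115.42], [12.27, 149.76], [-77.06, 257.06], [2.81, 150.46], [-146.56, 146.56]. Speed limits (degrees/s): [147.25, 147.25, 180, 180, 180, 180].

## Interface

Orientations are given as [roll, pitch, yaw] about the fixed x, y, z axes, in that order (R = Rz(yaw) Ry(pitch) Rx(roll)).
In Python, from workcell import env gives the robot as it stands.
- The arm moves only by the tool arm_command, never from a script. Its argument "motion" is a list of rows, each an object with "offset": the shift along the tool's x, y, z in m, a list of three; "spin": the turn about the tool's z in rad. In form: [{"offset": [tx, ty, tz], "spin": spin}, ...]. A call has 1 to 5 rows; each row shifts and turns the commanded pose from where the row before left it, along the tool's axes as they then stand; what a row does not reach is not made up. A row lasts 1/8 s, in which the tool goes at most 62.5 mm and 10.7 degrees, less where a joint would pass 70% of its speed; a pose out of reach is approached as far as the arm can. A call with a gripper value outside its range is refused whole. "jaw" is the finger opening in m, from 0 to 0.0912, set as the call begins (left out, the last holds). The fingers move at their own pace and stop on an object; "newtons" is the grip in N (left out, the last holds). Time passes only in rows, so rows that do not move let the fingers close. It gives the time, the measured TCP pose, the force, the opening and the grip force at its end, in the units of the state.
- env.state(): the state, without advancing time (a new reading comes with each control period).
- env.grab_frame(name): name is "side" or "top" or "wrist"; returns (picture, depth): 420x560x3 uint8, blue, green, red; 420x560 float32, mm along the optical axis (not along the pixel's ray), 0 where there is no reading.
- env.camera_model(name): a dict with "fx", "fy", "cx", "cy" (pixels), "eye" and "rotation" of the camera in the world; the wrist camera has in their place "hand_eye" (4x4, takes a point from camera to tool coordinates, whose origin is the TCP and whose axes are the flange's). Camera axes: x right, y down, z forward; pixel columns grow to the right and rows downward; lengths in mm; the calibration is good to about 2 mm. A picture is of the moment at which its call begins: read the wrist's pose just before it. camera_model takes no time and is no camera call.
- env.job_done(): hands the job in; it is judged then, once.
Trained networks look in the newest picture that a camera, given by its name, has taken for a name from the list of things; names that differ only in an ending like _2 or _b are one class to them, and where a whole thing is asked for, a point or a joint stands for the part that bears it (a point fixed in the world has none). Each returns a list of dicts, best first, with "score" (0 to 1); they miss things now and then, are a little off and sometimes report something else, mostly with a low value. They report only what shows in the picture. A call takes as long as a camera call. They do not tell look-alikes from the thing itself.
- env.boxes_of(camera, target): "bbox" ([left, top, right, bottom] in pixels, round what is visible of it).
- env.pinpoint(camera, target): "location" ([column, row] in pixels: a listed point, or the origin of a listed thing).
The state is a dict: "time_s": time; "qpos": joint angles; "qvel": joint speeds; "effort": joint torques, N m; "ee_pos": TCP position; "ee_rot": TCP orientation; "force": force on the tool from outside, world axes, zero at the start; "torque": the same for the moment, N m; "gripper_width": finger opening in mm; "gripper_force": force on a finger pad.
Only numpy, scipy, OpenCV 4.12 (cv2) and the standard library are available. Lean on these libraries where they do the work, as an engineer would, in place of code of your own. Each camera call takes 0.05 s, during which the arm holds its last target. There are 200 camera calls.

## Working session

There is one attempt and no reset: what is moved stays moved. The work goes in short steps, Python scripts to look and compute and a tool call to move; the robot and the scene stay as the last step left them, time stands still between calls to the robot, and variables do not carry over. Pictures are saved under pics/ and viewed, at most 10 in all, crops included, and the job is handed in when it is done.

Besides the shell and the picture viewer there is one more tool, called by a JSON object that holds its "api" and its "payload". arm_command: Moves the arm, as the interface text tells. Its arguments: {"type":"object","properties":{"motion":{"type":"array"},"jaw":{"type":"number"},"newtons":{"type":"number"}},"required":["motion"]}

```bash
ls; mkdir -p pics
cat > h.py <<'E'
import numpy as np, cv2
from scipy.spatial.transform import Rotation as R
from workcell import env
def cam(name):
    m=env.camera_model(name)
    if 'eye' in m: return m,np.array(m['rotation']).reshape(3,3),np.array(m['eye'])
    s=env.state(); H=np.array(m['hand_eye']); Rt=R.from_euler('xyz',s['ee_rot'],degrees=True).as_matrix()
    return m,Rt@H[:3,:3],Rt@H[:3,3]+np.array(s['ee_pos'])
def ray_z(c,px,z):
    m,Rm,e=c
    d=Rm@np.array([(px[0]-m['cx'])/m['fx'],(px[1]-m['cy'])/m['fy'],1])
    return e+d*(z-e[2])/d[2]
E
python3 - <<'E'
from h import *
print(env.state())
zs=dict(gauge=0,ledge=188,handle=80,telltale=10,fin=76,index=34,marker=0,mark=34,scope=0,tape_measure=0,screwdriver=0)
ims=[]
for n in ['top','side']:
    c=cam(n); print(n,c[2],c[1][:,2]); im,d=env.grab_frame(n); ims.append(im)
    cv2.imwrite(f'pics/{n}0.png',im)
    for t,z in zs.items():
        for r in env.pinpoint(n,t)[:3]:
            print(n,t,round(r['score'],2),np.round(r['location'],1),np.round(ray_z(c,r['location'],z),1))
E
```

```text
pics
{'time_s': 0.0, 'qpos': array([ 7.37977898e+01,  1.83529925e+01,  8.97059919e+01, -8.46074606e-04,
        7.20430458e+01, -1.14496792e+00]), 'qvel': array([-0.0147453 , -0.04263908,  0.0087638 ,  0.02175776, -0.03288038,
       -0.09868713]), 'effort': array([ 4.22002413e-04, -4.12466705e+01, -2.31973743e+01,  7.27513572e-02,
        4.58025362e-02, -1.49916968e-04]), 'ee_pos': array([149.23857291, 554.80686907, 227.10951097]), 'ee_rot': array([-1.79897974e+02, -1.23454529e-03,  1.64943018e+02]), 'force': array([0.34553827, 0.01467418, 0.00730252]), 'torque': array([-0.01362726, -0.03851303, -0.03396605]), 'gripper_force': 0.0, 'gripper_width': 91.6253006639092}Traceback (most recent call last):
  File "<stdin>", line 6, in <module>
  File "h.py", line 6, in cam
    if 'eye' in m: return m,np.array(m['rotation']).reshape(3,3),np.array(m['eye'])
                            ~~~~~~~~~~~~~~~~~~~~~~~~~~~~~~~^^^^^
ValueError: cannot reshape array of size 3 into shape (3,3)
```

```bash
sed -i "s/np.array(m\['rotation'\]).reshape(3,3)/R.from_euler('xyz',m['rotation'],degrees=True).as_matrix()/" h.py
python3 - <<'E'
from h import *
print(env.camera_model('top'),env.camera_model('side'),env.camera_model('wrist'))
zs=dict(gauge=0,ledge=188,handle=80,telltale=10,fin=76,index=34,marker=0,mark=34,scope=0,tape_measure=0,screwdriver=0)
for n in ['top','side']:
    c=cam(n); print(n,c[2],c[1][:,2]); im,d=env.grab_frame(n)
    cv2.imwrite(f'pics/{n}0.png',im)
    for t,z in zs.items():
        for r in env.pinpoint(n,t)[:3]:
            print(n,t,round(r['score'],2),np.round(r['location'],1),np.round(ray_z(c,r['location'],z),1))
E
```

```text
{'fx': 422.9372059279951, 'fy': 422.9372059279951, 'cx': 276.97467870097813, 'cy': 205.5410481012654, 'eye': array([365.15300292,  28.65407989, 952.43661185]), 'rotation': array([-171.96211336,   -0.65619721,  -90.25287545])} {'fx': 461.68106272071856, 'fy': 461.68106272071856, 'cx': 286.4829071064314, 'cy': 208.63300818284227, 'eye': array([  -5.25431371, -384.56378145, 1106.43613227]), 'rotation': array([-1.45678441e+02,  3.62441220e-02, -4.96297833e+01])} {'fx': 329.8725358026968, 'fy': 329.8725358026968, 'cx': 278.4267308066436, 'cy': 211.42348379380692, 'hand_eye': array([[ 6.82762201e-04, -9.56836469e-01, -2.90626057e-01,
         8.20869989e+01],
       [ 9.99999689e-01,  7.68363242e-04, -1.80424233e-04,
         8.31781199e-01],
       [ 3.95942866e-04, -2.90625844e-01,  9.56836696e-01,
        -1.56970649e+02],
       [ 0.00000000e+00,  0.00000000e+00,  0.00000000e+00,
         1.00000000e+00]])}
top [365.15300292  28.65407989 952.43661185] [ 0.13977647 -0.01195706 -0.99011089]
top gauge 0.94 [181.1 194.2] [526.3 235.4   0. ]
top ledge 0.57 [161.2 178.1] [524.6 231.8 188. ]

[... 1058 characters left out ...]
.53 [255.9 168. ] [578.9 227.9  80. ]
side telltale 0.85 [218.1 210.3] [433.2 246.6  10. ]
side telltale 0.5 [291.4 209.5] [571.4  88.1  10. ]
side fin 0.6 [215.3 194.8] [438.3 251.2  76. ]
side fin 0.47 [284.  201.3] [544.4  92.5  76. ]
side index 0.8 [219.7 211.9] [422.7 225.5  34. ]
side index 0.54 [289.8 205.8] [565.6  89.3  34. ]
side marker 0.64 [258.6 167.1] [632.4 271.7   0. ]
side marker 0.47 [236.2 214.1] [461.6 203.2   0. ]
side mark 0.6 [235.8 211.7] [452.3 191.6  34. ]
side mark 0.4 [236.1 213.6] [448.2 186.5  34. ]
side scope 0.88 [303.8 274.3] [439.2 -65.9   0. ]
side tape_measure 0.81 [338.1 320.7] [ 395.6 -211.4    0. ]
side screwdriver 0.55 [283.  238.9] [486.   46.7   0. ]
```

View pics/top0.png

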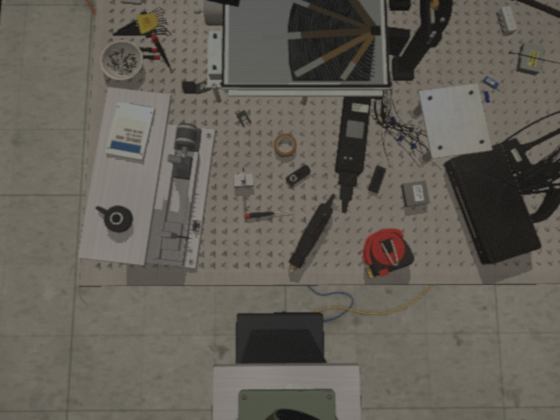

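View pics/side0.png

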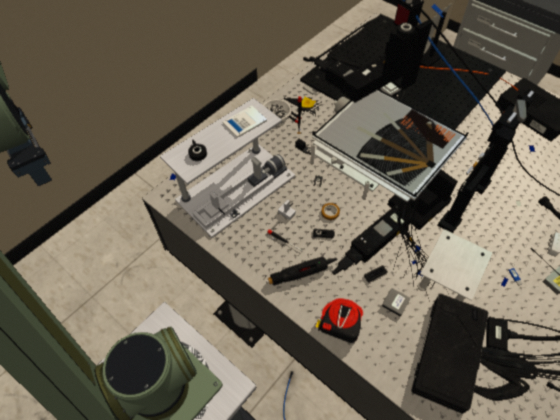

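```bash
cat >> h.py <<'E'
def cloud(c,d):
    m,Rm,e=c; v,u=np.mgrid[:420,:560]
    P=np.stack([(u-m['cx'])/m['fx']*d,(v-m['cy'])/m['fy']*d,d],-1)@Rm.T+e
    P[d==0]=np.nan
    return P
E
python3 - <<'E'
from h import *
crops=[]
for n,(x0,y0,w,h) in dict(top=(140,110,110,165),side=(160,120,150,120)).items():
    c=cam(n); im,d=env.grab_frame(n); P=cloud(c,d); np.save(f'{n}P.npy',P)
    crops.append(cv2.resize(im[y0:y0+h,x0:x0+w],None,fx=600/h*0.9,fy=600/h*0.9,interpolation=cv2.INTER_CUBIC) if n=='top' else cv2.resize(im[y0:y0+h,x0:x0+w],None,fx=2.8,fy=2.8,interpolation=cv2.INTER_CUBIC))
    X=P[...,0];Y=P[...,1];Z=P[...,2]
    L=(Z>180)&(Z<215)&(X>330)&(X<720)&(Y>180)&(Y<420)
    # ledge front edge: min Y per X bin
    pts=[]
    for x in range(380,690,15):
        k=L&(abs(X-x)<6)
        if k.sum()>3: pts.append((x,np.percentile(Y[k],3)))
    pts=np.array(pts); 
    print(n,'ledge X',np.nanpercentile(X[L],[1,99]),'z',np.median(Z[L]),np.round(pts[::4]),'fit',np.polyfit(pts[:,0],pts[:,1],1))
    k=(Z>65)&(Z<115)&(X>350)&(X<700)&(Y>200)&(Y<270)
    print('tall',np.round(P[k][::max(1,k.sum()//40)]).astype(int).tolist())
h=max(a.shape[0] for a in crops)
cv2.imwrite('pics/crop.png',np.hstack([cv2.copyMakeBorder(a,0,h-a.shape[0],0,0,cv2.BORDER_CONSTANT) for a in crops])[:600,:800])
E
```

```text
top ledge X [375.36537462 687.04751484] z 198.40559566430676 [[380. 255.]
 [440. 248.]
 [500. 242.]
 [560. 234.]
 [620. 227.]
 [680. 222.]] fit [-1.15892866e-01  2.99323852e+02]
tall [[592, 242, 105], [590, 239, 106], [590, 227, 105], [587, 243, 108], [587, 231, 108], [586, 217, 112], [585, 236, 110], [585, 224, 108], [584, 243, 106], [583, 230, 110], [583, 218, 108], [581, 237, 107], [581, 224, 109], [588, 218, 82], [580, 233, 105], [579, 221, 106], [579, 244, 100], [577, 231, 106], [578, 219, 105], [576, 234, 103], [576, 221, 102], [579, 239, 80], [578, 225, 86], [579, 239, 73], [578, 225, 76], [578, 229, 70], [435, 257, 88], [435, 245, 88], [434, 252, 83], [433, 239, 87], [431, 255, 87], [431, 242, 89], [429, 258, 90], [429, 248, 85], [430, 236, 72], [427, 249, 88], [427, 237, 86], [425, 251, 88], [425, 239, 88], [424, 245, 78]]
side ledge X [371.87888029 686.39923925] z 200.47973072864477 [[380. 256.]
 [440. 248.]
 [500. 241.]
 [560. 235.]
 [620. 227.]
 [680. 220.]] fit [-1.15639642e-01  2.98896017e+02]
tall [[586, 243, 110], [582, 239, 113], [580, 246, 105], [583, 233, 112], [578, 240, 107], [582, 228, 113], [578, 241, 102], [582, 228, 107], [591, 221, 106], [578, 224, 111], [589, 219, 104], [576, 223, 109], [586, 217, 105], [575, 227, 102], [582, 217, 103], [578, 230, 93], [584, 219, 96], [578, 230, 88], [583, 219, 92], [580, 233, 80], [580, 217, 92], [578, 231, 79], [582, 219, 84], [578, 231, 73], [583, 219, 79], [575, 220, 80], [577, 231, 66], [584, 221, 67], [583, 217, 66], [434, 253, 91], [429, 251, 94], [428, 256, 86], [433, 245, 91], [428, 247, 90], [426, 259, 77], [427, 241, 92], [424, 258, 74], [427, 239, 88], [423, 248, 80], [430, 239, 81], [423, 244, 80], [431, 236, 78], [424, 237, 79], [424, 248, 65], [429, 236, 70], [428, 236, 66]]
```

View pics/crop.png

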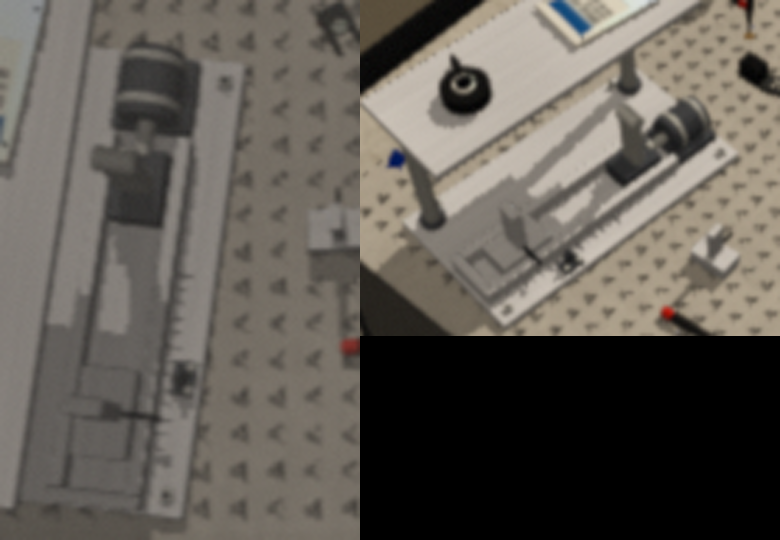

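Run:
```python
from h import *
for n in ['top','side']:
    P=np.load(n+'P.npy').reshape(-1,3); P=P[~np.isnan(P[:,0])]
    k=P[(P[:,1]>400)]
    H,_,_=np.histogram2d(k[:,0],k[:,1],bins=[range(-200,1300,100),range(400,1300,100)])
    print(n); 
    for i,x in enumerate(range(-200,1200,100)):
        r=[]
        for y in range(400,1200,100):
            q=k[(k[:,0]>=x)&(k[:,0]<x+100)&(k[:,1]>=y)&(k[:,1]<y+100)]
            r.append(int(q[:,2].max()) if len(q) else None)
        print(x,r)
```

```text
top
-200 [-905, -907, -906, -905, -906, -904, -905, -908]
-100 [-903, -907, -904, -905, -905, -904, -903, -906]
0 [-907, -905, -904, -905, -906, -905, -904, -905]
100 [-902, -906, -907, -902, -906, -908, -906, -907]
200 [-904, -904, -906, -906, -905, -905, -902, -906]
300 [4, None, None, None, -904, -904, -904, -904]
400 [1, None, None, None, -908, -906, -903, -905]
500 [4, None, None, None, -908, -906, -904, -904]
600 [4, None, None, None, -909, -906, -905, -906]
700 [24, None, None, None, -906, -905, -907, -906]
800 [26, None, None, None, -908, -905, -909, -906]
900 [8, None, None, None, -909, -907, -906, -902]
1000 [3, None, None, None, -906, -904, -904, -899]
1100 [None, None, None, None, -900, -900, -903, -905]
side
-200 [None, None, -909, -914, None, None, None, None]
-100 [None, None, -904, -897, -901, -900, -903, -901]
0 [339, 337, -902, -902, -897, -897, -901, -901]
100 [582, 533, 336, -902, -902, -899, -901, -901]
200 [-904, 526, 340, -901, -898, -898, -900, -900]
300 [7, -897, -899, -897, -899, -901, -899, -898]
400 [7, -901, -902, -898, -899, -902, -896, -892]
500 [None, None, None, None, None, -906, -902, -899]
600 [None, None, None, None, None, None, None, -896]
700 [None, None, None, None, None, None, None, -900]
800 [28, None, None, None, None, None, None, -907]
900 [9, None, None, None, None, None, None, None]
1000 [102, None, None, None, None, None, None, None]
1100 [55, None, None, None, None, None, None, None]
```

{"api": "arm_command", "payload": {"motion": [{"offset": [0.01,0.06,0],"spin": 0}]}}

```text
time_s: 1.42
ee_pos: [154.9, 612.6, 228.0]
ee_rot: [-179.8, 0.0, 164.9]
force: [0.0, 1.3, 0.5]
gripper_width: 91.0
gripper_force: 0.0
```

{"api": "arm_command", "payload": {"motion": [{"offset": [0.02,0.058,0],"spin": 0},{"offset": [0.02,0.058,0],"spin": 0},{"offset": [0.02,0.058,0],"spin": 0},{"offset": [0.02,0.058,0],"spin": 0},{"offset": [0.02,0.058,0],"spin": 0}]}}

```text
time_s: 2.05
ee_pos: [134.5, 900.0, 225.1]
ee_rot: [179.5, -0.1, 165.0]
force: [0.6, 1.1, 0.6]
gripper_width: 91.1
gripper_force: 0.0
```

{"api": "arm_command", "payload": {"motion": [{"offset": [0.015,0.06,0],"spin": 0},{"offset": [0.015,0.06,0],"spin": 0},{"offset": [0.015,0.06,0],"spin": 0}]}}

```text
time_s: 2.42
ee_pos: [121.8, 963.0, 180.9]
ee_rot: [173.4, -0.9, 165.0]
force: [0.3, -0.4, -0.2]
gripper_width: 91.2
gripper_force: 0.0
```

```bash
python3 -c "
from h import *
s=env.state();print(s['qpos'],s['qvel'],s['ee_pos'],s['ee_rot'])"
```

```text
[8.21025500e+01 6.23600185e+01 1.23618418e+01 2.62459341e-02
 9.85936563e+01 7.15880367e+00] [  3.27721633   5.5051303   -0.75436886  -0.0304092  -24.68332291
   3.38543394] [121.82682644 963.00302903 180.94132938] [173.37029189  -0.85628392 164.99878036]
```

{"api": "arm_command", "payload": {"motion": [{"offset": [0.012,0.052,-0.025],"spin": 0},{"offset": [0.012,0.052,-0.025],"spin": 0},{"offset": [0.012,0.052,-0.025],"spin": 0},{"offset": [0.012,0.052,-0.025],"spin": 0}]}}

```text
time_s: 2.92
ee_pos: [108.1, 990.7, 251.6]
ee_rot: [164.1, -2.2, 165.3]
force: [-0.4, 0.5, -0.3]
gripper_width: 90.9
gripper_force: 0.0
```

```bash
python3 -c "
from h import *
s=env.state();print(s['qpos'],s['qvel'],s['ee_pos'],s['ee_rot'],R.from_euler('xyz',s['ee_rot'],degrees=True).as_matrix())"
```

```text
[ 8.31294470e+01  5.86447566e+01  1.22697994e+01 -5.02839791e-02
  9.30566704e+01  8.16908882e+00] [  1.98734968  -7.1452613    0.09989632  -0.27647349 -10.36355567
   1.85786974] [108.07126024 990.69356077 251.61709099] [164.11912836  -2.20151885 165.25771393] [[-0.9663664   0.25492483  0.03390137]
 [ 0.25428392  0.92749448  0.27403227]
 [ 0.0384143   0.27343615 -0.96112279]]
```

{"api": "arm_command", "payload": {"motion": [{"offset": [0.008,0.052,-0.02],"spin": 0},{"offset": [0.008,0.052,-0.02],"spin": 0},{"offset": [0.008,0.052,-0.02],"spin": 0},{"offset": [0.008,0.052,-0.02],"spin": 0},{"offset": [0.008,0.052,-0.02],"spin": 0}]}}

```text
time_s: 3.55
ee_pos: [110.8, 1013.7, 336.2]
ee_rot: [153.6, -3.7, 165.8]
force: [-0.3, -0.4, 0.7]
gripper_width: 91.1
gripper_force: 0.0
```

```bash
python3 -c "
from h import *
s=env.state();print(s['qpos'],s['qvel'],s['ee_pos'],s['ee_rot'],R.from_euler('xyz',s['ee_rot'],degrees=True).as_matrix())"
```

```text
[83.08930015 54.5705692  12.31986093  0.08702354 86.51269136  8.135992  ] [-0.081202   -7.71764668 -0.06021079  0.20912511 -9.40953915 -0.08850397] [ 110.78681566 1013.69120245  336.23418532] [153.64459982  -3.71216972 165.83799052] [[-0.96757345  0.24710239  0.05236444]
 [ 0.2441512   0.86179218  0.44463967]
 [ 0.06474427  0.44300638 -0.89417757]]
```

{"api": "arm_command", "payload": {"motion": [{"offset": [0.008,0.052,-0.02],"spin": 0},{"offset": [0.008,0.052,-0.02],"spin": 0},{"offset": [0.008,0.052,-0.02],"spin": 0},{"offset": [0.008,0.052,-0.02],"spin": 0}]}}

```text
time_s: 4.05
ee_pos: [110.7, 1015.7, 424.0]
ee_rot: [145.3, -4.8, 166.5]
force: [-0.5, 0.3, 0.0]
gripper_width: 91.1
gripper_force: 0.0
```

```bash
python3 -c "
from h import *
s=env.state();print(s['qpos'],s['qvel'],s['ee_pos'],s['ee_rot'],R.from_euler('xyz',s['ee_rot'],degrees=True).as_matrix())"
```

```text
[83.07253348 50.30851061 12.32019396  0.20081373 82.39639846  8.11337094] [-0.13091053 -9.04020066 -0.07295232  0.26505312 -7.50519055 -0.06475297] [ 110.7009528  1015.73239127  424.02505724] [145.3159759   -4.81741361 166.50043629] [[-0.96893668  0.23842558  0.06568832]
 [ 0.23261331  0.78842809  0.56944902]
 [ 0.0839807   0.56704002 -0.81939786]]
```

```bash
cat >> h.py <<'E'
yg=np.array([-.9934,.1149,0]); xg=np.array([.1149,.9934,0]); O=np.array([523.9,238.2,0])
def tog(p): p=np.asarray(p)-O; return np.array([p@xg,p@yg,p[2]])
def tow(g): return O+g[0]*xg+g[1]*yg+np.array([0,0,g[2]])
def st():
    s=env.state(); Rt=R.from_euler('xyz',s['ee_rot'],degrees=True).as_matrix(); return s,np.array(s['ee_pos']),Rt
E
python3 - <<'E'
from h import *
s,p,Rt=st(); q=s['qpos']
def fk(j1,j23,j4,j5): return R.from_euler('ZYZY',[j1,j23,j4,j5],degrees=True)
M=fk(q[0],q[1]+q[2],q[3],q[4]).inv().as_matrix()@Rt
print(np.round(M,3)); c0=np.degrees(np.arctan2(M[1,0],M[0,0]))-q[5]; print('c',c0)
a=np.radians(35); z=np.sin(a)*xg-np.cos(a)*np.array([0,0,1])
for nm,y in (('A',yg),('B',-yg)):
    T=np.stack([np.cross(y,z),y,z],1)
    for gy in (-60,0,95):
        w=tow([-60,gy,120]); j1=np.degrees(np.arctan2(w[1],w[0]))
        for j23 in (95,110,125):
            W=(R.from_euler('ZY',[j1,j23],degrees=True).inv()*R.from_matrix(T)).as_euler('ZYZ',degrees=True)
            print(nm,gy,round(j1),j23,np.round([W[0],W[1],W[2]-c0]))
E
```

```text
Traceback (most recent call last):
  File "scipy/spatial/transform/_rotation.pyx", line 1413, in scipy.spatial.transform._rotation.Rotation.from_euler
ValueError: Expected axis specification to be a non-empty string of upto 3 characters, got ZYZY
```

Run:
```python
from h import *
s,p,Rt=st(); q=s['qpos']
def fk(j1,j23,j4,j5): return R.from_euler('ZYZ',[j1,j23,j4],degrees=True)*R.from_euler('Y',j5,degrees=True)
M=fk(q[0],q[1]+q[2],q[3],q[4]).inv().as_matrix()@Rt
print(np.round(M,3)); c0=np.degrees(np.arctan2(M[1,0],M[0,0]))-q[5]; print('c',c0)
a=np.radians(35); z=np.sin(a)*xg-np.cos(a)*np.array([0,0,1])
for nm,y in (('A',yg),('B',-yg)):
    T=np.stack([np.cross(y,z),y,z],1)
    for gy in (-60,0,95):
        w=tow([-60,gy,120]); j1=np.degrees(np.arctan2(w[1],w[0]))
        for j23 in (95,110,125):
            W=(R.from_euler('ZY',[j1,j23],degrees=True).inv()*R.from_matrix(T)).as_euler('ZYZ',degrees=True)
            print(nm,gy,round(j1),j23,np.round([W[0],W[1],W[2]-c0]))
```

```text
[[-0.141 -0.99  -0.   ]
 [ 0.99  -0.141  0.   ]
 [-0.    -0.     1.   ]]
c 89.99999999999996
A -60 17 95 [  34.   73. -164.]
A -60 17 110 [  37.   61. -173.]
A -60 17 125 [  44.   49. -185.]
A 0 19 95 [  33.   71. -161.]
A 0 19 110 [  37.   59. -171.]
A 0 19 125 [  44.   48. -183.]
A 95 24 95 [  32.   69. -157.]
A 95 24 110 [  36.   56. -166.]
A 95 24 125 [  44.   45. -179.]
B -60 17 95 [34. 73. 16.]
B -60 17 110 [37. 61.  7.]
B -60 17 125 [44. 49. -5.]
B 0 19 95 [33. 71. 19.]
B 0 19 110 [37. 59.  9.]
B 0 19 125 [44. 48. -3.]
B 95 24 95 [32. 69. 23.]
B 95 24 110 [36. 56. 14.]
B 95 24 125 [44. 45.  1.]
```

{"api": "arm_command", "payload": {"motion": [{"offset": [0,-0.04,-0.02],"spin": 0.178},{"offset": [0,0,0],"spin": 0.178},{"offset": [0,0,0],"spin": 0.178},{"offset": [0,0,0],"spin": 0.178},{"offset": [0,0,0],"spin": 0.178}]}}

```text
time_s: 4.68
ee_pos: [102.7, 985.4, 420.4]
ee_rot: [159.3, -28.8, 121.5]
force: [-0.1, -0.7, -0.8]
gripper_width: 91.3
gripper_force: 0.0
```

{"api": "arm_command", "payload": {"motion": [{"offset": [0,0,0],"spin": 0.178},{"offset": [0,0,0],"spin": 0.178},{"offset": [0,0,0],"spin": 0.178}]}}

```text
time_s: 5.05
ee_pos: [102.7, 985.5, 420.2]
ee_rot: [178.5, -34.9, 86.0]
force: [0.4, -0.4, 0.3]
gripper_width: 91.2
gripper_force: 0.0
```

```bash
cat >> h.py <<'E'
def go(g,grasp=False):
    "tool-frame offset (m) to bring the TCP to gauge point g (mm)"
    s,p,Rt=st(); d=Rt.T@(tow(g)-p)/1000
    y=Rt[:,1]; print('now g',np.round(tog(p),1),'lean',round(np.degrees(np.arccos(-Rt[2,2])),1),'off',np.round(d,4),'n',round(np.linalg.norm(d)/.06,1),'yaw err',np.round(np.degrees(np.arctan2(-y@xg,-y@yg)),2),'y.z',round(y[2],3),'q',np.round(s['qpos'],0),'t',s['time_s'])
E
python3 -c "
from h import *
go([-170,60,400]);go([-170,60,250])"
```

```text
now g [693.9 504.3 420.2] lean 34.9 off [-0.7357  0.4176 -0.478 ] n 16.2 yaw err -1.72 y.z 0.021 q [83. 43. 28.  0. 74. 88.] t 5.05
now g [693.9 504.3 420.2] lean 34.9 off [-0.8215  0.4145 -0.355 ] n 16.4 yaw err -1.72 y.z 0.021 q [83. 43. 28.  0. 74. 88.] t 5.05
```

{"api": "arm_command", "payload": {"motion": [{"offset": [-0.0433,0.0246,-0.0281],"spin": 0.037},{"offset": [-0.0433,0.0246,-0.0281],"spin": 0},{"offset": [-0.0433,0.0246,-0.0281],"spin": 0},{"offset": [-0.0433,0.0246,-0.0281],"spin": 0},{"offset": [-0.0433,0.0246,-0.0281],"spin": 0}]}}

```text
time_s: 5.68
ee_pos: [198.6, 714.1, 412.9]
ee_rot: [179.7, -35.0, 83.8]
force: [0.7, -0.0, -0.2]
gripper_width: 91.3
gripper_force: 0.0
```

{"api": "arm_command", "payload": {"motion": [{"offset": [-0.0433,0.0246,-0.0281],"spin": 0},{"offset": [-0.0433,0.0246,-0.0281],"spin": 0},{"offset": [-0.0433,0.0246,-0.0281],"spin": 0},{"offset": [-0.0433,0.0246,-0.0281],"spin": 0},{"offset": [-0.0433,0.0246,-0.0281],"spin": 0}]}}

```text
time_s: 6.3
ee_pos: [292.0, 444.4, 404.8]
ee_rot: [179.6, -34.9, 83.9]
force: [1.0, -0.3, 0.3]
gripper_width: 91.2
gripper_force: 0.0
```

```bash
python3 -c "
from h import *
go([-170,60,300])"
```

```text
now g [178.2 254.1 404.8] lean 34.9 off [-0.3468  0.1918 -0.1132] n 6.9 yaw err -0.28 y.z 0.005 q [42. -4. 99. 26. 60. 40.] t 6.3
```

{"api": "arm_command", "payload": {"motion": [{"offset": [-0.0495,0.0274,-0.0162],"spin": 0},{"offset": [-0.0495,0.0274,-0.0162],"spin": 0},{"offset": [-0.0495,0.0274,-0.0162],"spin": 0},{"offset": [-0.0495,0.0274,-0.0162],"spin": 0},{"offset": [-0.0495,0.0274,-0.0162],"spin": 0}]}}

```text
time_s: 6.92
ee_pos: [401.4, 181.2, 329.9]
ee_rot: [179.5, -34.8, 83.9]
force: [0.6, -0.1, -0.3]
gripper_width: 91.4
gripper_force: 0.0
```

{"api": "arm_command", "payload": {"motion": [{"offset": [-0.0495,0.0274,-0.0162],"spin": 0},{"offset": [-0.0495,0.0274,-0.0162],"spin": 0},{"offset": [0,0,0],"spin": 0}]}}

```text
time_s: 7.3
ee_pos: [446.0, 74.8, 298.7]
ee_rot: [179.8, -34.8, 83.4]
force: [-0.3, 0.5, 0.4]
gripper_width: 90.9
gripper_force: 0.0
```

Run:
```python
from h import *
go([-60,95,110])
c=cam('wrist'); im,d=env.grab_frame('wrist'); cv2.imwrite('pics/w1.png',im); P=cloud(c,d); np.save('w1P.npy',P)
for t,z in dict(handle=80,fin=76,index=34,mark=34,marker=0,telltale=10,gauge=0).items():
    for r in env.pinpoint('wrist',t)[:2]:
        print(t,round(r['score'],2),np.round(r['location'],1),np.round(tog(ray_z(c,r['location'],z)),1))
G=np.stack([(P-O)@xg,(P-O)@yg,P[...,2]],-1)
k=(abs(G[...,0])<20)&(G[...,2]>50)&(G[...,2]<112)&(abs(G[...,1])<130)
for lo,hi in ((-90,-30),(60,130)):
    q=G[k&(G[...,1]>lo)&(G[...,1]<hi)]
    if len(q): print(lo,len(q),np.percentile(q,[2,50,98],axis=0).round(1).tolist())
```

```text
now g [-171.3   58.6  298.7] lean 34.8 off [-0.0161 -0.0371  0.2183] n 3.7 yaw err 0.09 y.z 0.003 q [-16.   5. 105.  35.  78. -19.] t 7.3
handle 0.87 [368.2 163.6] [  1.3 -61.2  80. ]
fin 0.89 [365.4 270.3] [-138.   -47.1   76. ]
fin 0.84 [251.8 164.3] [ 2.2 92.7 76. ]
index 0.66 [253.4 199.6] [-32.5  92.7  34. ]
index 0.15 [274. 214.] [-53.9  63.4  34. ]
mark 0.47 [274.7 209.8] [-47.8  62.4  34. ]
marker 0.56 [275.1 215.3] [-45.3  62.1   0. ]
telltale 0.67 [356.2 279.8] [-142.2  -50.8   10. ]
telltale 0.65 [255.9 184.8] [ 0.1 91.3 10. ]
gauge 0.68 [316.3 184.8] [ 4.2 -1.8  0. ]
gauge 0.25 [249.3 167.3] [ 34. 103.   0.]
-90 551 [[-14.7, -68.2, 52.9], [-6.2, -57.8, 102.3], [11.5, -53.2, 109.2]]
60 276 [[-12.9, 88.1, 53.0], [-7.6, 93.1, 86.7], [9.5, 99.5, 89.2]]
```

View pics/w1.png

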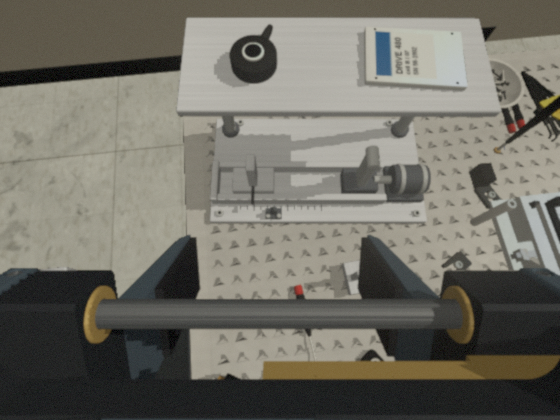

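```bash
python3 -c "
from h import *
go([-60,93,160])"
```

```text
now g [-167.4   61.2  300.1] lean 34.8 off [ 0.0084 -0.0317  0.1763] n 3.0 yaw err -0.37 y.z 0.004 q [-15.   5. 105.  35.  79. -19.] t 7.7
```

{"api": "arm_command", "payload": {"motion": [{"offset": [0.003,-0.0105,0.0588],"spin": 0},{"offset": [0.003,-0.0105,0.0588],"spin": 0},{"offset": [0.0024,-0.0105,0.0588],"spin": 0},{"offset": [0,0,0],"spin": 0}], "jaw": 0.06}}

```text
time_s: 8.2
ee_pos: [421.6, 190.5, 156.9]
ee_rot: [-179.7, -34.8, 83.8]
force: [0.2, -0.0, 0.2]
gripper_width: 60.2
gripper_force: 0.0
```

```bash
cat > look.py <<'E'
from h import *
import sys
c=cam('wrist'); im,d=env.grab_frame('wrist'); cv2.imwrite('pics/%s.png'%sys.argv[1],im); P=cloud(c,d)
for t,z in dict(handle=80,fin=76,index=34,mark=34).items():
    for r in env.pinpoint('wrist',t)[:2]:
        print(t,round(r['score'],2),np.round(r['location'],1),np.round(tog(ray_z(c,r['location'],z)),1))
G=np.stack([(P-O)@xg,(P-O)@yg,P[...,2]],-1)
k=(abs(G[...,0])<20)&(G[...,2]>50)&(G[...,2]<112)
for lo,hi in ((-90,-40),(-40,130)):
    q=G[k&(G[...,1]>lo)&(G[...,1]<hi)]
    if len(q): print(lo,len(q),np.percentile(q,[2,50,98],axis=0).round(1).tolist())
E
python3 look.py w2; python3 -c "
from h import *
go([3,93,70])"
```

```text
handle 0.57 [474.6 216.7] [ -1.5 -60.5  80. ]
fin 0.64 [283.3 216.3] [-1.3 92.5 76. ]
index 0.92 [280.4 267.7] [-36.9  94.5  34. ]
mark 0.74 [311.7 281. ] [-48.5  66.5  34. ]
-90 2026 [[-14.3, -66.4, 52.2], [-2.7, -55.7, 97.4], [11.7, -52.9, 109.0]]
-40 603 [[-12.4, 88.1, 54.6], [-4.7, 94.2, 87.6], [10.7, 99.9, 89.1]]
now g [-61.1  90.5 161. ] lean 34.9 off [ 0.0006 -0.0029  0.1113] n 1.9 yaw err -0.2 y.z 0.007 q [ -1.  11. 121.  45.  54. -24.] t 8.45
```

View pics/w2.png

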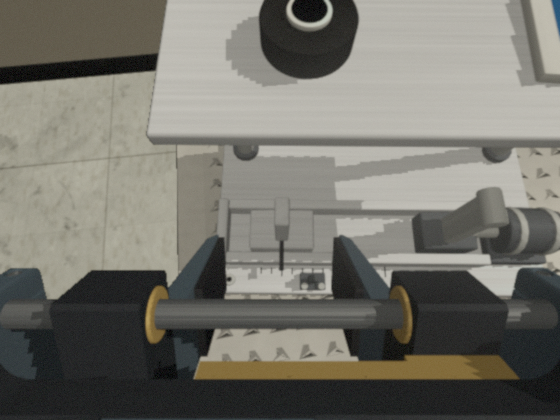

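{"api": "arm_command", "payload": {"motion": [{"offset": [0,-0.0015,0.05],"spin": 0},{"offset": [0,-0.0015,0.04],"spin": 0},{"offset": [0.0006,0,0.021],"spin": 0},{"offset": [0,0,0],"spin": 0}], "jaw": 0.05}}

```text
time_s: 8.95
ee_pos: [430.3, 252.2, 68.7]
ee_rot: [179.8, -34.8, 83.8]
force: [0.4, 0.8, -0.5]
gripper_width: 49.8
gripper_force: 0.0
```

{"api": "arm_command", "payload": {"motion": [{"offset": [0,0,0],"spin": 0},{"offset": [0,0,0],"spin": 0},{"offset": [0,0,0],"spin": 0},{"offset": [0,0,0],"spin": 0}], "jaw": 0.0, "newtons": 6}}

```text
time_s: 9.45
ee_pos: [429.9, 252.0, 69.1]
ee_rot: [179.7, -34.8, 83.8]
force: [0.0, 0.1, -0.1]
gripper_width: 12.8
gripper_force: 0.0
```

```bash
python3 -c "
from h import *
go([3,-5,70]); print(st()[0]['gripper_width'],st()[0]['gripper_force'],st()[0]['force'])"
```

```text
now g [ 2.9 94.9 69.1] lean 34.8 off [ 0.      0.0999 -0.0007] n 1.7 yaw err -0.24 y.z 0.004 q [  8.  20. 126.  59.  40. -35.] t 9.45
12.803706149144954 0.0 [ 0.00981193  0.05032878 -0.14809103]
```

{"api": "arm_command", "payload": {"motion": [{"offset": [0,0,0],"spin": 0},{"offset": [0,0.02,0],"spin": 0},{"offset": [0,0.025,0],"spin": 0},{"offset": [0,0.025,0],"spin": 0},{"offset": [0,0.015,0],"spin": 0}]}}

```text
time_s: 10.07
ee_pos: [514.7, 242.9, 68.9]
ee_rot: [179.8, -34.9, 83.8]
force: [-1.7, 0.2, 2.0]
gripper_width: 12.3
gripper_force: 6.0
```

{"api": "arm_command", "payload": {"motion": [{"offset": [0,0.006,0],"spin": 0},{"offset": [0,0.004,0],"spin": 0},{"offset": [0,0.002,0],"spin": 0},{"offset": [0,0,0],"spin": 0}]}}

```text
time_s: 10.58
ee_pos: [526.0, 241.5, 68.9]
ee_rot: [179.8, -34.8, 83.8]
force: [-0.1, 0.6, 0.5]
gripper_width: 11.8
gripper_force: 6.0
```

```bash
python3 look.py w3; python3 -c "
from h import *
go([3,-5,70]); print(st()[0]['gripper_width'],st()[0]['gripper_force'],st()[0]['force'])"
```

```text
handle 0.84 [399.  279.5] [  0.9 -61.8  80. ]
fin 0.63 [275.8 279.2] [ 1.2 -1.  76. ]
index 0.77 [278.8 348.6] [-34.7  -2.8  34. ]
-90 2511 [[-9.1, -68.0, 72.2], [2.5, -57.8, 106.9], [12.7, -53.0, 109.3]]
-40 3165 [[-8.9, -17.7, 77.2], [3.6, -2.5, 89.1], [18.6, 13.3, 111.5]]
now g [ 3.5 -1.7 68.9] lean 34.8 off [ 0.0002  0.0033 -0.0011] n 0.1 yaw err -0.26 y.z 0.003 q [  5.  26. 114.  52.  45. -28.] t 10.825
11.803495965985112 6.000142022967339 [ 0.23871619 -0.25412673 -0.98773344]
```

View pics/w3.png

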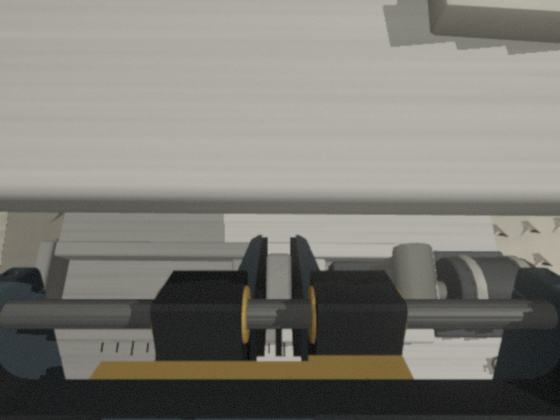

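{"api": "arm_command", "payload": {"motion": [{"offset": [0,0.0015,0],"spin": 0},{"offset": [0,0.0015,0],"spin": 0},{"offset": [0,0,0],"spin": 0}]}}

```text
time_s: 11.2
ee_pos: [529.6, 241.0, 69.0]
ee_rot: [179.7, -34.8, 83.8]
force: [0.6, -0.0, -0.4]
gripper_width: 11.9
gripper_force: 6.0
```

{"api": "arm_command", "payload": {"motion": [{"offset": [0,0.0015,0],"spin": 0},{"offset": [0,0,0],"spin": 0},{"offset": [0,0,0],"spin": 0}]}}

```text
time_s: 11.58
ee_pos: [529.9, 241.0, 68.9]
ee_rot: [179.9, -34.8, 83.8]
force: [-3.6, -0.7, 1.0]
gripper_width: 12.0
gripper_force: 6.0
```

{"api": "arm_command", "payload": {"motion": [{"offset": [0,0,0],"spin": 0},{"offset": [0,0,0],"spin": 0}], "jaw": 0.036}}

```text
time_s: 11.82
ee_pos: [531.6, 240.9, 69.3]
ee_rot: [179.7, -34.8, 83.8]
force: [0.7, 0.5, -0.6]
gripper_width: 29.0
gripper_force: 0.0
```

{"api": "arm_command", "payload": {"motion": [{"offset": [0,0,-0.03],"spin": 0},{"offset": [0,0,-0.04],"spin": 0},{"offset": [0,0,-0.035],"spin": 0},{"offset": [0,0,0],"spin": 0},{"offset": [0,0,0],"spin": 0}]}}

```text
time_s: 12.45
ee_pos: [523.5, 181.5, 154.6]
ee_rot: [179.8, -34.8, 83.8]
force: [-0.1, -0.1, 0.3]
gripper_width: 35.7
gripper_force: 0.0
```

```bash
python3 look.py w4; python3 -c "
from h import *
go([-57,-60.6,162]);go([3,-60.6,76]); print(st()[0]['gripper_width'],st()[0]['gripper_force'],st()[0]['force'])"
```

```text
handle 0.95 [345.  220.1] [ -3.2 -59.4  80. ]
fin 0.82 [278.1 217.7] [-0.3 -6.4 76. ]
index 0.81 [278.1 267.9] [-34.6  -6.6  34. ]
mark 0.37 [269.2 151.4] [81.9  2.9 34. ]
-90 1284 [[-14.5, -68.0, 53.2], [-4.1, -58.3, 105.4], [12.1, -53.1, 109.1]]
-40 590 [[-11.8, -11.7, 53.2], [-4.4, -6.3, 87.6], [11.2, -0.8, 89.4]]
now g [-56.   -5.9 154.3] lean 34.8 off [ 0.0033  0.0548 -0.007 ] n 0.9 yaw err -0.3 y.z 0.001 q [ -1.  19. 110.  43.  56. -21.] t 12.7
now g [-56.   -5.9 154.3] lean 34.8 off [0.0035 0.055  0.0978] n 1.9 yaw err -0.3 y.z 0.001 q [ -1.  19. 110.  43.  56. -21.] t 12.7
35.92218246452835 0.0 [-0.1607996  -0.00897107 -0.65142714]
```

View pics/w4.png

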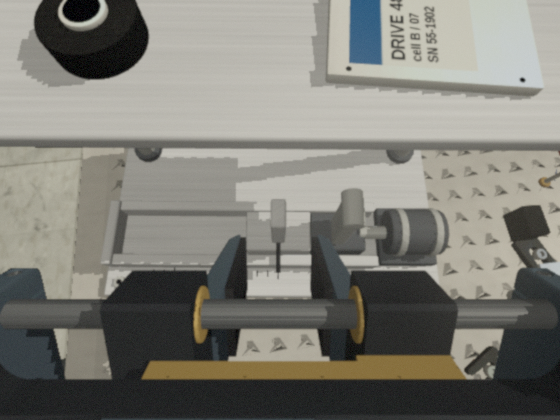

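{"api": "arm_command", "payload": {"motion": [{"offset": [0.003,0.03,-0.006],"spin": 0},{"offset": [0.0005,0.025,0],"spin": 0},{"offset": [0,0,0],"spin": 0},{"offset": [0,0,0.03],"spin": 0},{"offset": [0,0,0.03],"spin": 0}], "jaw": 0.038}}

```text
time_s: 13.32
ee_pos: [581.1, 209.3, 112.2]
ee_rot: [179.9, -34.8, 83.8]
force: [0.7, -0.4, -0.7]
gripper_width: 37.6
gripper_force: 0.0
```

{"api": "arm_command", "payload": {"motion": [{"offset": [0,0,0.025],"spin": 0},{"offset": [0,0,0.018],"spin": 0},{"offset": [0,0,0],"spin": 0},{"offset": [0,0,0],"spin": 0}]}}

```text
time_s: 13.82
ee_pos: [585.3, 233.1, 78.3]
ee_rot: [179.7, -34.8, 83.8]
force: [-0.6, -0.1, -0.6]
gripper_width: 38.1
gripper_force: 0.0
```

{"api": "arm_command", "payload": {"motion": [{"offset": [0,0,0],"spin": 0},{"offset": [0,0,0],"spin": 0},{"offset": [0,0,0],"spin": 0},{"offset": [0,0,0],"spin": 0}], "jaw": 0.0, "newtons": 20}}

```text
time_s: 14.32
ee_pos: [584.6, 233.1, 78.3]
ee_rot: [179.8, -34.9, 83.8]
force: [-4.8, -3.7, 5.9]
gripper_width: 16.3
gripper_force: 20.0
```

```bash
python3 -c "
from h import *
go([3,7,76]); print(st()[0]['gripper_width'],st()[0]['gripper_force'],st()[0]['force'])"
```

```text
now g [  1.9 -60.8  78.3] lean 34.9 off [-0.     -0.0678  0.0026] n 1.1 yaw err -0.29 y.z 0.003 q [  4.  29. 106.  48.  49. -24.] t 14.325
16.317991508667244 19.999923706054688 [-4.84373925 -3.73630115  5.92559085]
```

{"api": "arm_command", "payload": {"motion": [{"offset": [0,0,0],"spin": 0},{"offset": [-0.005,0,0.0075],"spin": 0},{"offset": [0,0,0],"spin": 0}], "jaw": 0.034}}

```text
time_s: 14.7
ee_pos: [584.7, 233.4, 67.5]
ee_rot: [179.9, -34.8, 83.7]
force: [0.4, -0.0, 0.0]
gripper_width: 33.8
gripper_force: 0.0
```

{"api": "arm_command", "payload": {"motion": [{"offset": [0,0,0],"spin": 0},{"offset": [0,0,0],"spin": 0},{"offset": [0,0,0],"spin": 0},{"offset": [0,0,0],"spin": 0}], "jaw": 0.0}}

```text
time_s: 15.2
ee_pos: [584.5, 233.5, 68.7]
ee_rot: [179.8, -34.8, 83.8]
force: [-2.9, 0.5, 0.4]
gripper_width: 15.8
gripper_force: 20.0
```

```bash
python3 -c "
from h import *
go([3,7,76]); print(st()[0]['gripper_width'],st()[0]['gripper_force'],st()[0]['force'])"
```

```text
now g [  2.3 -60.8  68.7] lean 34.8 off [ 0.0051 -0.0678 -0.0056] n 1.1 yaw err -0.29 y.z 0.002 q [  4.  30. 106.  49.  48. -25.] t 15.2
15.820958186868818 19.99723345041275 [-2.90741334  0.50280406  0.38390197]
```

{"api": "arm_command", "payload": {"motion": [{"offset": [0,-0.008,0],"spin": 0},{"offset": [0,-0.014,0],"spin": 0},{"offset": [0,-0.016,0],"spin": 0},{"offset": [0,-0.014,0],"spin": 0},{"offset": [0,-0.008,0],"spin": 0}]}}

```text
time_s: 15.82
ee_pos: [528.1, 240.0, 68.7]
ee_rot: [179.4, -34.8, 83.7]
force: [7.7, 6.3, -6.9]
gripper_width: 16.4
gripper_force: 20.0
```

{"api": "arm_command", "payload": {"motion": [{"offset": [0,-0.004,0],"spin": 0},{"offset": [0,-0.002,0],"spin": 0},{"offset": [0,0,0],"spin": 0},{"offset": [0,0,0],"spin": 0}]}}

```text
time_s: 16.32
ee_pos: [522.6, 240.7, 68.7]
ee_rot: [179.4, -34.8, 83.7]
force: [7.8, 5.2, -6.0]
gripper_width: 16.1
gripper_force: 20.0
```

Run:
```python
from h import *
go([3,10,68.7]); print(st()[0]['gripper_width'],st()[0]['gripper_force'],st()[0]['force'])
rows=[]
for n,(x0,y0,w,h) in dict(wrist=(0,0,560,420),side=(190,150,110,90),top=(150,150,80,120)).items():
    c=cam(n); im,d=env.grab_frame(n)
    for t,z in dict(handle=80,fin=76,index=34,mark=34).items():
        for r in env.pinpoint(n,t)[:2]:
            print(n,t,round(r['score'],2),np.round(r['location'],1),np.round(tog(ray_z(c,r['location'],z)),1))
    a=im[y0:y0+h,x0:x0+w]; f=300/h; rows.append(cv2.resize(a,None,fx=f,fy=f,interpolation=cv2.INTER_CUBIC))
cv2.imwrite('pics/hold.png',np.vstack([np.hstack([rows[0],np.zeros((300,400,3),np.uint8)]),np.hstack([rows[1],rows[2],np.zeros((300,800,3),np.uint8)])[:, :800]]) if rows[0].shape[1]==400 else rows[0])
```

```text
now g [ 2.3  1.6 68.7] lean 34.8 off [ 0.0006 -0.0084  0.0003] n 0.1 yaw err -0.03 y.z 0.008 q [  5.  26. 115.  53.  44. -29.] t 16.325
16.056932247893954 19.996621012687683 [ 7.77384303  5.19070234 -6.0496096 ]
wrist handle 0.86 [278.6 280.9] [-1.3  1.  80. ]
wrist fin 0.9 [170.9 276.3] [ 1.3 55.3 76. ]
wrist fin 0.43 [279.8 291. ] [-5.8  0.4 76. ]
wrist index 0.31 [281.9 288.8] [-1.3 -1.4 34. ]
wrist mark 0.59 [279.1 281.2] [ 3.4  0.3 34. ]
side fin 0.72 [237.6 215.7] [-92.2  85.7  76. ]
side fin 0.61 [282.5 203.6] [-145.2  -28.9   76. ]
side index 0.63 [232.4 204.1] [-27.9  56.3  34. ]
side index 0.57 [291.4 205.8] [-146.2  -61.8   34. ]
side mark 0.38 [233.1 212.9] [-52.5  73.8  34. ]
top handle 0.44 [171.4 189. ] [ 0.3  0.1 80. ]
top fin 0.69 [171.8 220.9] [-9.2 66.  76. ]
```

View pics/hold.png

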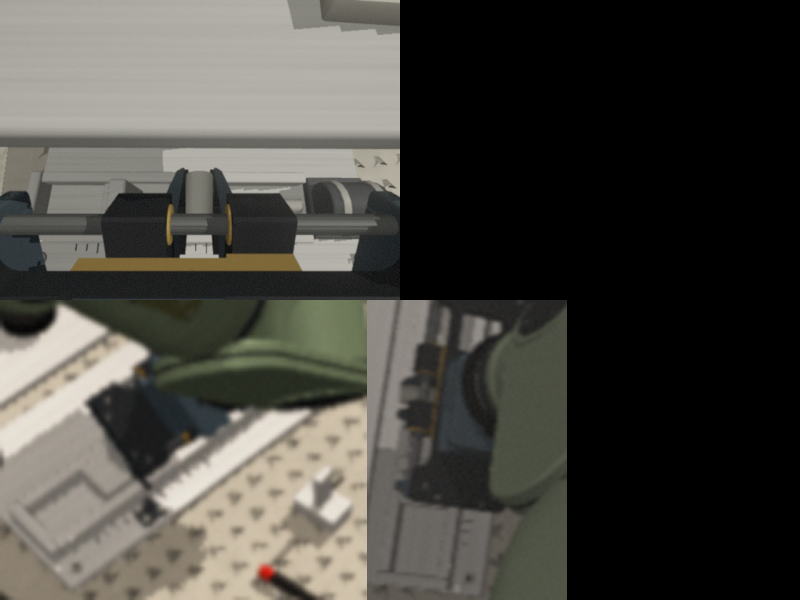

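{"api": "arm_command", "payload": {"motion": [{"offset": [0,-0.003,0],"spin": 0},{"offset": [0,-0.002,0],"spin": 0},{"offset": [0,0,0],"spin": 0},{"offset": [0,0,0],"spin": 0},{"offset": [0,0,0],"spin": 0}]}}

```text
time_s: 17.7
ee_pos: [517.9, 241.2, 68.7]
ee_rot: [179.4, -34.8, 83.7]
force: [7.8, 5.1, -7.5]
gripper_width: 16.2
gripper_force: 20.0
```

{"api": "arm_command", "payload": {"motion": [{"offset": [0,0.008,0],"spin": 0},{"offset": [0,0.014,0],"spin": 0},{"offset": [0,0.016,0],"spin": 0},{"offset": [0,0.014,0],"spin": 0},{"offset": [0,0.008,0],"spin": 0}]}}

```text
time_s: 18.32
ee_pos: [575.7, 234.5, 68.7]
ee_rot: [179.7, -34.8, 83.8]
force: [3.1, 2.3, -3.1]
gripper_width: 16.5
gripper_force: 20.0
```

```bash
python3 -c "
from h import *
go([3,-60.8,68.7]); print(st()[0]['gripper_width'],st()[0]['force'])"
```

```text
now g [  2.3 -51.9  68.7] lean 34.8 off [0.0005 0.0089 0.0004] n 0.1 yaw err -0.19 y.z 0.005 q [  4.  29. 108.  50.  47. -26.] t 18.325
16.495967106965672 [ 3.06072163  2.30348173 -3.07941366]
```

{"api": "arm_command", "payload": {"motion": [{"offset": [0,0.004,0],"spin": 0},{"offset": [0,0.003,0],"spin": 0},{"offset": [0,0.002,0],"spin": 0},{"offset": [0,0.001,0],"spin": 0},{"offset": [0,0,0],"spin": 0}]}}

```text
time_s: 18.95
ee_pos: [584.0, 233.6, 68.7]
ee_rot: [179.8, -34.8, 83.8]
force: [3.6, 2.1, -3.7]
gripper_width: 16.0
gripper_force: 20.0
```

{"api": "arm_command", "payload": {"motion": [{"offset": [0,0,0],"spin": 0},{"offset": [0,0,0],"spin": 0}], "jaw": 0.036}}

```text
time_s: 19.2
ee_pos: [583.3, 233.5, 68.8]
ee_rot: [179.9, -34.8, 83.8]
force: [-0.3, 0.4, -0.2]
gripper_width: 33.6
gripper_force: 0.0
```

```bash
python3 -c "
from h import *
go([-59,30,157]); print(st()[0]['gripper_width'],st()[0]['force'])"
```

```text
now g [  2.1 -59.5  68.8] lean 34.8 off [ 0.0007 -0.0897 -0.1071] n 2.3 yaw err -0.31 y.z 0.002 q [  4.  30. 106.  49.  48. -25.] t 19.2
33.55343543255459 [-0.29580825  0.41288877 -0.17238865]
```

{"api": "arm_command", "payload": {"motion": [{"offset": [0,0,-0.045],"spin": 0},{"offset": [0,0,-0.06],"spin": 0},{"offset": [0,-0.06,0],"spin": 0},{"offset": [0,-0.06,0],"spin": 0},{"offset": [0,0,0],"spin": 0}]}}

```text
time_s: 19.82
ee_pos: [451.5, 187.5, 153.9]
ee_rot: [-179.8, -34.8, 83.7]
force: [0.7, 0.9, 1.1]
gripper_width: 36.0
gripper_force: 0.0
```

{"api": "arm_command", "payload": {"motion": [{"offset": [0,0,0],"spin": 0},{"offset": [0,0,0],"spin": 0},{"offset": [0,0,0],"spin": 0}], "jaw": 0.08}}

```text
time_s: 20.2
ee_pos: [459.0, 187.1, 154.5]
ee_rot: [179.8, -34.8, 83.8]
force: [0.3, 0.0, -0.6]
gripper_width: 63.4
gripper_force: 0.0
```

```bash
python3 look.py w5; python3 -c "
from h import *
go([3,-60.8,68.7])
im=cv2.imread('pics/w5.png'); cv2.imwrite('pics/w5c.png',cv2.resize(im[190:310,210:350],None,fx=5,fy=5,interpolation=cv2.INTER_CUBIC))"
```

```text
handle 0.92 [431.  215.6] [ -0.9 -63.5  80. ]
fin 0.88 [274.4 213.7] [ 1.2 61.3 76. ]
index 0.55 [276.2 265.9] [-34.7  59.7  34. ]
mark 0.72 [271.  278.1] [-45.5  64.2  34. ]
mark 0.56 [276.5 231.2] [-2.6 59.7 34. ]
-90 1778 [[-14.3, -67.3, 52.5], [-3.0, -55.8, 101.2], [11.8, -53.0, 109.1]]
-40 601 [[-11.5, 55.3, 53.7], [-4.3, 60.8, 87.5], [11.6, 66.5, 89.3]]
now g [-58.2  59.5 154.4] lean 34.8 off [0.0007 0.1203 0.1053] n 2.7 yaw err -0.26 y.z 0.003 q [ -1.  14. 118.  45.  54. -24.] t 20.45
```

View pics/w5c.png

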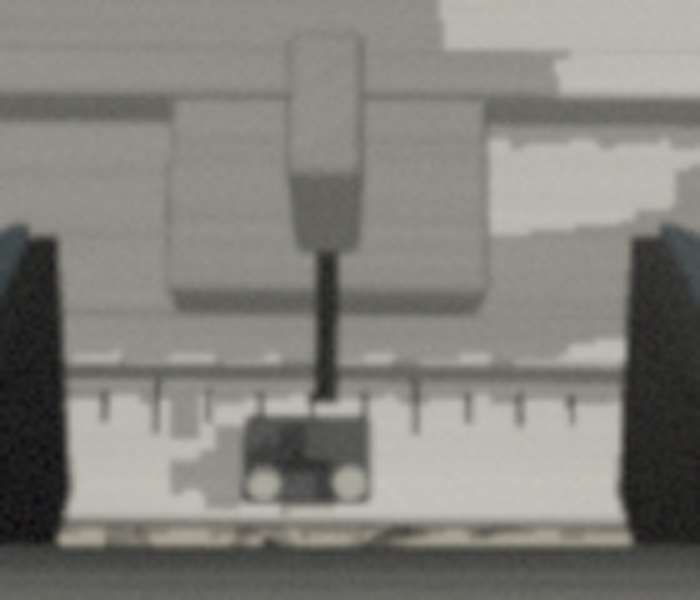

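{"api": "arm_command", "payload": {"motion": [{"offset": [0,0.06,0],"spin": 0},{"offset": [0.0007,0.06,0],"spin": 0},{"offset": [0,0,0],"spin": 0},{"offset": [0,0,0.03],"spin": 0},{"offset": [0,0,0.03],"spin": 0}], "jaw": 0.036}}

```text
time_s: 21.08
ee_pos: [580.5, 208.8, 105.4]
ee_rot: [179.8, -34.8, 83.8]
force: [0.2, 0.4, -0.8]
gripper_width: 36.5
gripper_force: 0.0
```

{"api": "arm_command", "payload": {"motion": [{"offset": [0,0,0.025],"spin": 0},{"offset": [0,0,0.02],"spin": 0},{"offset": [0,0,0],"spin": 0},{"offset": [0,0,0],"spin": 0}]}}

```text
time_s: 21.58
ee_pos: [584.4, 233.9, 69.7]
ee_rot: [179.7, -34.8, 83.8]
force: [-0.2, 0.2, -0.3]
gripper_width: 35.6
gripper_force: 0.0
```

{"api": "arm_command", "payload": {"motion": [{"offset": [0,0,0],"spin": 0},{"offset": [0,0,0],"spin": 0},{"offset": [0,0,0],"spin": 0},{"offset": [0,0,0],"spin": 0}], "jaw": 0.0}}

```text
time_s: 22.08
ee_pos: [584.6, 233.8, 69.7]
ee_rot: [179.7, -34.8, 83.8]
force: [0.1, -3.0, 3.6]
gripper_width: 16.3
gripper_force: 20.0
```

```bash
python3 -c "
from h import *
go([2.3,10.3,68.7]); print(st()[0]['gripper_width'],st()[0]['force'])"
```

```text
now g [  2.6 -60.8  69.7] lean 34.8 off [-0.0004 -0.0711  0.0006] n 1.2 yaw err -0.23 y.z 0.004 q [  4.  30. 106.  49.  48. -25.] t 22.075
16.264073779508497 [ 0.11206172 -3.00790201  3.56354278]
```

{"api": "arm_command", "payload": {"motion": [{"offset": [0,-0.008,0],"spin": 0},{"offset": [0,-0.014,0],"spin": 0},{"offset": [0,-0.016,0],"spin": 0},{"offset": [0,-0.014,0],"spin": 0},{"offset": [0,-0.008,0],"spin": 0}]}}

```text
time_s: 22.7
ee_pos: [526.4, 240.6, 69.7]
ee_rot: [179.5, -34.8, 83.8]
force: [7.0, -0.2, 0.8]
gripper_width: 16.3
gripper_force: 20.0
```

{"api": "arm_command", "payload": {"motion": [{"offset": [0,-0.006,0],"spin": 0},{"offset": [0,-0.003,0],"spin": 0},{"offset": [0,-0.002,0],"spin": 0},{"offset": [0,0,0],"spin": 0},{"offset": [0,0,0],"spin": 0}]}}

```text
time_s: 23.32
ee_pos: [516.3, 241.8, 69.8]
ee_rot: [179.4, -34.8, 83.8]
force: [7.1, -0.3, 1.0]
gripper_width: 15.8
gripper_force: 20.0
```

```bash
python3 -c "
from h import *
go([2.3,10.3,68.7]); print(st()[0]['gripper_width'],st()[0]['force'])"
```

```text
now g [ 2.7  8.  69.8] lean 34.8 off [-0.0009 -0.0024  0.0006] n 0.0 yaw err -0.05 y.z 0.008 q [  6.  26. 116.  53.  44. -29.] t 23.325
15.778158389907766 [ 7.14798018 -0.34282795  1.02371967]
```

{"api": "arm_command", "payload": {"motion": [{"offset": [0,-0.0015,0],"spin": 0},{"offset": [0,-0.001,0],"spin": 0},{"offset": [0,0,0],"spin": 0},{"offset": [0,0,0],"spin": 0},{"offset": [0,0,0],"spin": 0}]}}

```text
time_s: 23.95
ee_pos: [514.2, 242.0, 69.7]
ee_rot: [179.4, -34.8, 83.8]
force: [8.7, -0.6, -0.5]
gripper_width: 16.2
gripper_force: 20.0
```

```bash
python3 -c "
from h import *
go([2.3,10.3,68.7]); print(st()[0]['gripper_width'],st()[0]['force'])"
```

```text
now g [ 2.7 10.1 69.7] lean 34.8 off [-0.0009 -0.0002  0.0006] n 0.0 yaw err -0.03 y.z 0.009 q [  6.  25. 116.  53.  44. -29.] t 23.95
16.16107355349158 [ 8.66545851 -0.58375496 -0.51121536]
```

{"api": "arm_command", "payload": {"motion": [{"offset": [0,0,0],"spin": 0},{"offset": [0,0,0],"spin": 0},{"offset": [0,0.004,0],"spin": 0},{"offset": [0,0.01,0],"spin": 0},{"offset": [0,0.014,0],"spin": 0}]}}

```text
time_s: 24.58
ee_pos: [540.5, 239.0, 69.7]
ee_rot: [179.6, -34.8, 83.8]
force: [4.8, -2.4, 4.2]
gripper_width: 16.6
gripper_force: 20.0
```

{"api": "arm_command", "payload": {"motion": [{"offset": [0,0.014,0],"spin": 0},{"offset": [0,0.012,0],"spin": 0},{"offset": [0,0.008,0],"spin": 0},{"offset": [0,0.005,0],"spin": 0},{"offset": [0,0.003,0],"spin": 0}]}}

```text
time_s: 25.2
ee_pos: [581.8, 234.2, 69.7]
ee_rot: [179.7, -34.9, 83.8]
force: [2.8, -4.3, 6.5]
gripper_width: 16.4
gripper_force: 20.0
```

{"api": "arm_command", "payload": {"motion": [{"offset": [0,0.002,0],"spin": 0},{"offset": [0,0.0015,0],"spin": 0},{"offset": [0,0,0],"spin": 0},{"offset": [0,0,0],"spin": 0}]}}

```text
time_s: 25.7
ee_pos: [584.5, 233.9, 69.7]
ee_rot: [179.8, -34.9, 83.8]
force: [1.7, -5.0, 6.8]
gripper_width: 15.8
gripper_force: 20.0
```

```bash
python3 -c "
from h import *
go([2.3,-60.8,68.7]); print(st()[0]['gripper_width'],st()[0]['force'])"
```

```text
now g [  2.7 -60.7  69.7] lean 34.9 off [-0.0009  0.0001  0.0006] n 0.0 yaw err -0.27 y.z 0.003 q [  4.  30. 106.  49.  48. -25.] t 25.7
15.806290933537143 [ 1.69044236 -4.9771347   6.80523085]
```

Home. Release, retreat and look at the index from the same spot as before.

{"api": "arm_command", "payload": {"motion": [{"offset": [0,0,0],"spin": 0},{"offset": [0,0,0],"spin": 0},{"offset": [0,0,0],"spin": 0}], "jaw": 0.036}}

```text
time_s: 26.08
ee_pos: [583.2, 234.3, 68.4]
ee_rot: [179.9, -34.8, 83.8]
force: [-0.1, -1.2, -0.1]
gripper_width: 35.9
gripper_force: 0.0
```

{"api": "arm_command", "payload": {"motion": [{"offset": [0,0,-0.045],"spin": 0},{"offset": [0,0,-0.06],"spin": 0},{"offset": [0,-0.062,0],"spin": 0},{"offset": [0,-0.062,0],"spin": 0},{"offset": [0,0,0],"spin": 0}]}}

```text
time_s: 26.7
ee_pos: [447.3, 188.7, 153.7]
ee_rot: [-179.7, -34.8, 83.6]
force: [1.3, 0.0, 1.2]
gripper_width: 36.0
gripper_force: 0.0
```

{"api": "arm_command", "payload": {"motion": [{"offset": [0,0,0],"spin": 0},{"offset": [0,0,0],"spin": 0},{"offset": [0,0,0],"spin": 0}], "jaw": 0.08}}

```text
time_s: 27.08
ee_pos: [455.2, 188.2, 154.9]
ee_rot: [179.8, -34.8, 83.8]
force: [-0.9, -0.1, -0.4]
gripper_width: 62.8
gripper_force: 0.0
```

```bash
python3 look.py w6; python3 -c "
from h import *
go([2.3,-60.8,68.7])
im=cv2.imread('pics/w6.png'); cv2.imwrite('pics/w6c.png',cv2.resize(im[190:310,210:350],None,fx=5,fy=5,interpolation=cv2.INTER_CUBIC))"
```

```text
handle 0.74 [435.2 216.1] [ -0.6 -63.1  80. ]
handle 0.35 [274.6 213.8] [ 0.5 64.9 80. ]
fin 0.97 [274.3 215.5] [ 0.3 65.2 76. ]
index 0.6 [275.2 265.9] [-34.   64.4  34. ]
mark 0.62 [276.4 276.7] [-43.6  63.3  34. ]
mark 0.6 [276.8 235.8] [-6.3 63.2 34. ]
-90 1801 [[-14.3, -67.2, 52.6], [-2.9, -55.7, 100.7], [11.7, -53.1, 109.1]]
-40 592 [[-11.5, 59.1, 53.3], [-4.3, 64.6, 87.8], [11.3, 70.1, 89.3]]
now g [-57.7  63.4 154.8] lean 34.8 off [-0.0006  0.1242  0.1049] n 2.7 yaw err -0.26 y.z 0.003 q [ -1.  14. 118.  45.  54. -24.] t 27.325
```

View pics/w6c.png

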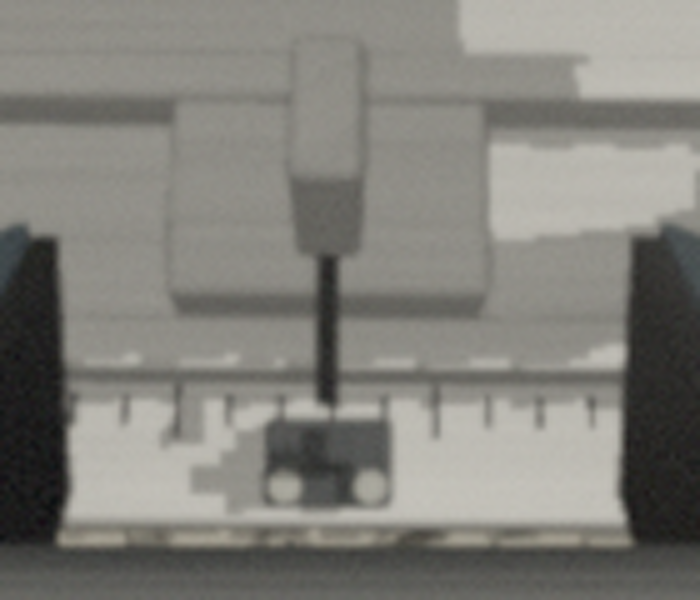

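```bash
python3 -c "
from workcell import env
print(env.job_done())"
```

```text
the job is handed in; nothing more can be done
None
```

I handed in the job at about 27 s of the 51 s limit. In the last wrist image the tell-tale's index is within about 1 mm of the marker, and the carriage is home and released with the gripper clear. I saw no contact with the scope, tape measure or screwdriver, but I did not re-measure their positions; no verdict came back.

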